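# Feel for the undercut end and bridge the glass strip

### The job

A spacer bar waits in the rest; it is undercut on its underside at one end only, and from above it looks the same either way round: feel by touch which end is undercut. Then lay it in the slide bed and slide it under the bridge, undercut end first, gently until it has pushed the sprung end stop fully in, and leave it there, spanning the glass strip. Never press on the glass strip with the bar or the fingers.

Things in the scene. Friction and masses are not known exactly. Their poses are not given: they have to be found in the camera images.
- bar_rest: Rest on the bench for one bar: two low aluminium brackets (end bar 2.5 mm, side lips 5 mm high) at the two ends of the bar. Origin: middle of the place, at bench height; x along the bar, z up. The bar lies on the bench between them, its middle within 2 mm of the origin. Its pose is not reported. A spare bar like it lies behind, out of the way; using it instead is no fault.
- rest_top (a point): Middle of the top face of the bar in the rest, 30 mm over the bench. The bar is 110 (x) x 40 (y) x 30 mm (z), 0.2 kg. Upper 24 mm: plain aluminium, alike at both ends, two dark screws on top. Lower 6 mm: black foot plate 36 x 80 mm, flush with one end; the other end overhangs 30 mm with a 6 mm gap under it (the undercut). It may be the +x or the -x end: only touch tells.
- slide_bed: Aluminium slide bed fixed to the bench, 90 mm wide (y). Origin: on its underside, bench height, z up; +x from the open mouth (x = -100 mm) to the end wall (face x = 98, top z = 36 mm). Floor top at z = 6 mm. Two rails along x, 10 mm wide, z = 6 to 16 mm, 48 mm apart inside, splayed outward over the last 25 mm at the mouth. The bar drags on the floor with about 1 N.
- bed_bridge (a point): Middle of the underside of the bridge across the bed, from x = 50 to 76 mm of the bed: underside z = 42 mm, top z = 50 mm, on posts that stand on the rails.
- bed_home (a point): Point on the bed's floor (bed x = 35, y = 0, z = 6 mm) where the middle of the bar's underside lies when the bar is fully home, its rear end then at bed x = -20 mm. With the wrong end first the foot plate meets the glass strip 24 mm short of this, before the end stop.
- end_stop (a joint): Travel (m) of the sprung dark steel end stop plate, 44 mm wide, z = 16 to 34 mm, between the rails at the closed end of the bed: 0 = out, its face at bed x = 80 mm; 0.010 = fully in, face at x = 90 mm. It takes only 0.3 N and springs out again unless the bar keeps it in.
- glass_strip: Thin glass strip fixed on the bed's floor, 22 (bed x) x 44 (bed y) x 3 mm high, from x = 66 to 88 mm of the bed. Origin: middle of its underside, on the floor. The undercut end of the bar passes over it with 3 mm to spare.
- rest_end (a point): Middle of the top edge of the +x end of the bar in the rest (rest x = 55, z = 30 mm); the -x end is its mirror image. By touch: pressed down within 10 mm of its end, the undercut end begins to give at about 4 N and has sunk 2 to 5 mm at 12 N (the bar rocks on the foot's edge, and falls back when let go); the other end stands firm, moving less than 0.5 mm.

How it is judged:
By the outcome, as a careful person would: the job done as asked, in the order asked, and still so for the second after the job is handed in, with the robot touching nothing.
It also fails if it takes over 69 s, if anything falls off the work surface, if the arm or the gripper's body presses on something with over 40 N, if the wrist force passes 120 N, or if a joint passes its speed limit or range.

### The arm

A 7-joint arm with a two-finger parallel gripper is mounted at the origin on a cart in front of the work surface, level with it; the furniture and walls round the work are solid. World frame = base frame: x ahead of the robot, y to its left, z up, the work surface at z = 0. Lengths are in mm, angles in rad, forces in N, time in s.
With the tool pointing down it reaches from about 400 to 875 mm from the base axis. Payload 4.4 kg.
Tool frame: the origin (TCP) lies midway between the tips of the shut fingers; the grasp point (between the pads) lies 19 mm behind it (ctrl.grip_point_offset is the distance from the TCP to the grasp point, in mm); z points along the fingers, y is the line along which they close (so a half turn about z gives the same grasp; the last joint's range is limited). The gripper opens to 85 mm and grips with 20 to 120 N. Pads are 22 mm wide; open, the fingers measure 114 mm over their backs; the gripper's body (76 mm by 85 mm) begins 54 mm behind the grasp point. The pads swing forward as they close: fully open they stand 13 mm farther back than shut.
Start: joints at [-1.354, 0.628, 0.038, 1.517, -0.027, 0.996, -0.02], TCP at [181.354, 624.203, 192.613] pointing down, gripper open.
Joint ranges: [-3.06, 3.06], [-0.37, 2.12], [-1.25, 1.32], [0.18, 2.47], [-1.1, 4.24], [0.23, 1.98], [-2.94, 2.94]. Speed limits (rad/s): [2.57, 2.57, 3.14, 3.14, 3.14, 3.14, 3.14].

### API

Orientations are given as [roll, pitch, yaw] about the fixed x, y, z axes, in that order (R = Rz(yaw) Ry(pitch) Rx(roll)).
In Python, from cell import ctrl gives the robot as it stands.
- The arm moves only by the shell command python3 nudge.py 'ROWS'. ROWS is a JSON list of rows, 1 to 12 of them, each of 7 numbers: dx, dy, dz in shares of the most that a row can go, 1 being 50 mm, then a rotation vector rx, ry, rz in units of 0.1 rad, then the finger opening in mm; each row shifts and turns the commanded pose from where the row before left it, along the tool's axes as they then stand; what a row does not reach is not made up. A row lasts 1/10 s, in which the tool goes at most 50 mm and 0.15 rad, less where a joint would pass 70% of its speed; a pose out of reach is approached as far as the arm can. The fingers move at their own pace and stop on an object; the grip force is fixed at half the most. Time passes only in rows, so rows that do not move let the fingers close. It prints the time, the measured TCP pose, the force, the opening and the grip force at its end. Input that does not fit is refused with a message, and nothing moves.
- ctrl.read_state(): the state, without advancing time (a new reading comes with each control period).
- ctrl.get_image(name): name is "side" or "top"; returns the picture (420x560x3 uint8, blue, green, red); there is no depth.
- ctrl.calibration(name): a dict with "fx", "fy", "cx", "cy" (pixels), "k1" (the pictures are not rectified: a ray, as slopes to the right and down, at radius r is drawn at 1 + k1 r^2 times it, then the intrinsics apply), "rvec" (rotation vector, rad) and "tvec" (3), from world to camera coordinates, as OpenCV has them. Camera axes: x right, y down, z forward; pixel columns grow to the right and rows downward; lengths in mm; the calibration is good to about 2 mm. A picture is of the moment at which its call begins. calibration takes no time and is no camera call.
- ctrl.finish_job(): hands the job in; it is judged then, once.
The state is a dict: "clock": time; "qpos": joint angles; "qd": joint speeds; "tau": joint torques, N m; "eef_pos": TCP position; "tool_rot": TCP orientation; "force": force on the tool from outside, world axes, zero at the start; "torque": the same for the moment, N m; "width": finger opening in mm; "gripper_force": force on a finger pad.
Only numpy, scipy, OpenCV 4.12 (cv2) and the standard library are available. Lean on these libraries where they do the work, as an engineer would, in place of code of your own. Each camera call takes 0.05 s, during which the arm holds its last target. There are 200 camera calls.

## Working session

There is one attempt and no reset: what is moved stays moved. The work goes in short steps, Python scripts to look and compute and a shell command to move; the robot and the scene stay as the last step left them, time stands still between calls to the robot, and variables do not carry over. Pictures are saved under pics/ and viewed, at most 10 in all, crops included, and the job is handed in when it is done.

```bash
ls; mkdir -p pics
python3 - <<'E'
from cell import ctrl
import cv2
for n in("side","top"):
    cv2.imwrite(f"pics/{n}0.png",ctrl.get_image(n)); print(n,ctrl.calibration(n))
s=ctrl.read_state()
print(s)
E
```

```text
cell.py
nudge.py
pics
side {'fx': 411.66443676393976, 'fy': 411.66443676393976, 'cx': 281.3377884243488, 'cy': 215.32008572109282, 'k1': -0.014391039048187768, 'rvec': array([ 0.51134403, -2.52310864,  1.42589369]), 'tvec': array([586.03542744,  48.10800823, 849.62760617])}
top {'fx': 488.47303286899637, 'fy': 488.47303286899637, 'cx': 277.68403186693735, 'cy': 209.436801265562, 'k1': -0.15715909193254599, 'rvec': array([ 2.1234779 , -2.11643939,  0.17869662]), 'tvec': array([232.43570449, 556.48410023, 803.24010955])}
{'clock': 0.1, 'qpos': array([-1.35382062,  0.62925092,  0.03845103,  1.5182594 , -0.02701033,
        0.99627874, -0.02001002]), 'qd': array([-1.36139251e-03, -2.90314215e-03,  5.93310768e-04, -2.72857230e-03,
        1.02350852e-04,  6.61807814e-04,  7.89883626e-05]), 'tau': array([ 3.35119708e-03, -5.64535797e+01,  1.23080794e+00, -1.93974352e+01,
        1.14017972e-02,  5.43067305e-03,  2.49492894e-05]), 'eef_pos': array([181.16473934, 623.60487906, 191.78571155]), 'tool_rot': array([-3.13991430e+00,  1.14118276e-05,  2.85879644e+00]), 'force': array([0.04108111, 0.37254593, 0.27654717]), 'torque': array([-0.03487511, -0.03306337, -0.00741557]), 'gripper_force': 0.0, 'width': 85.36838174545119}
```

View pics/side0.png

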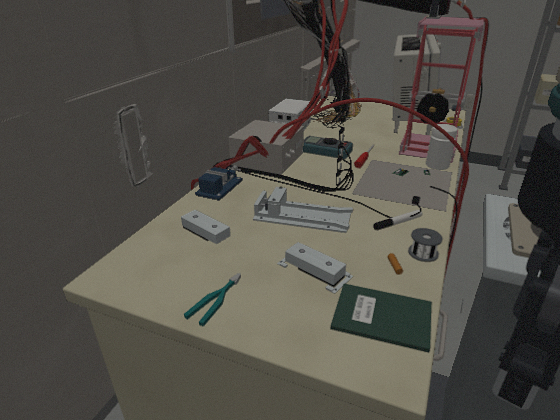

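View pics/top0.png

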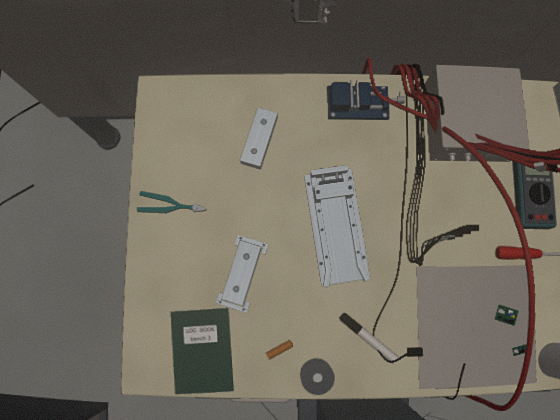

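The side view shows the bar in its rest at about (316,263), the bed at (303,212) with its bridge at the left end, and the spare at (205,227). The top view shows the bar at (242,272), the bed at (337,225) with its bridge at the upper end and mouth at the lower end, and the spare at (259,138). Next I'll enlarge both.

```bash
cat > h.py <<'E'
import cv2, numpy as np
from cell import ctrl
def cal(n):
    c=ctrl.calibration(n); R=cv2.Rodrigues(np.array(c["rvec"]))[0]
    K=np.array([[c["fx"],0,c["cx"]],[0,c["fy"],c["cy"]],[0,0,1.]])
    return K,np.array([c["k1"],0,0,0.]),R,np.array(c["tvec"],float)
def proj(n,P):
    K,d,R,t=cal(n); return cv2.projectPoints(np.float64(P).reshape(-1,1,3),R,t,K,d)[0].reshape(-1,2)
def ray(n,uv):
    K,d,R,t=cal(n); p=cv2.undistortPoints(np.float64(uv).reshape(-1,1,2),K,d).reshape(-1,2)
    return -R.T@t,(np.c_[p,np.ones(len(p))]@R)
def onz(n,uv,z):
    o,D=ray(n,uv); return o+D*((z-o[2])/D[:,2])[:,None]
def tri(a,b):
    (o1,d1),(o2,d2)=ray("side",[a]),ray("top",[b]); A=np.c_[d1[0],-d2[0]]
    s=np.linalg.lstsq(A,o2-o1,rcond=None)[0]; p,q=o1+s[0]*d1[0],o2+s[1]*d2[0]
    return (p+q)/2,np.linalg.norm(p-q)
E
python3 - <<'E'
import cv2
a=cv2.imread("pics/top0.png")[150:325,205:385]; b=cv2.imread("pics/side0.png")[175:300,240:370]
cv2.imwrite("pics/topc.png",cv2.convertScaleAbs(cv2.resize(a[:, :172],None,fx=3.4,fy=3.4,interpolation=2),alpha=1.3))
cv2.imwrite("pics/sidec.png",cv2.convertScaleAbs(cv2.resize(b,None,fx=4.5,fy=4.5,interpolation=2),alpha=1.6))
E
```

```text
(no output)
```

View pics/topc.png

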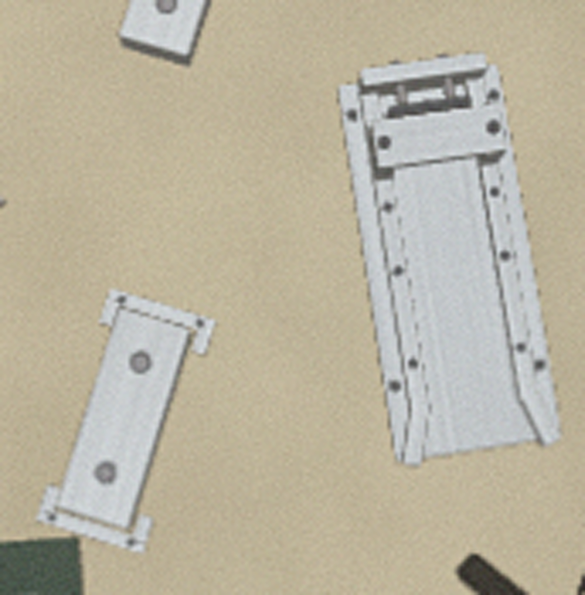

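View pics/sidec.png

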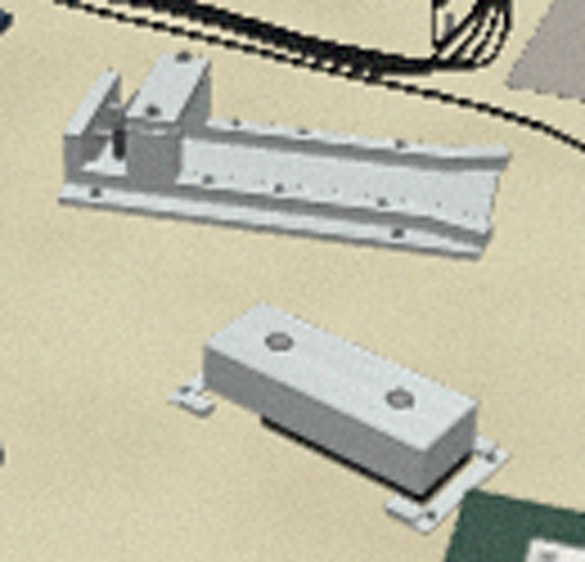

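Top crop: the bar's screws are at (140,362) and (106,472), the bridge screws at (385,142) and (493,127), and the mouth corners at (397,462) and (558,438). Side crop: the bar's screws are at (279,342) and (400,399). The black foot seems to reach the right (near) end and stop short of the left one, and touch will decide that. Now I'll fit the poses.

```bash
cat > fit.py <<'E'
from h import *
from scipy.optimize import least_squares
T=lambda u,v:(205+u/3.4,150+v/3.4)
S=lambda u,v:(240+u/4.5,175+v/4.5)
for nm,a,b in (("barscrewA",S(279,342),T(140,362)),("barscrewB",S(400,399),T(106,472)),("cornerB-left?",S(424,450),T(58,508)),
  ("cornerB r",S(476,403),T(130,528)),("bridge L",S(152,111),T(385,142)),("bridge R",S(184,57),T(493,127)),("mouth L",S(478,258),T(397,462)),("floor screw",S(398,233),T(395,386))):
    p,e=tri(a,b); print(nm,p.round(1),round(e,1))
def fit(obs,x0):
    def f(q):
        c,s=np.cos(q[2]),np.sin(q[2]); r=[]
        for n,uv,P in obs:
            w=[q[0]+c*P[0]-s*P[1],q[1]+s*P[0]+c*P[1],P[2]]; r.append(proj(n,w)[0]-uv)
        return np.ravel(r)
    o=least_squares(f,x0); print(o.x.round(4),np.round(o.fun.reshape(-1,2),1).tolist())
A=onz("top",[T(140,362),T(106,472)],30); print(A.round(1)); d=A[0]-A[1]; print("screw dist",np.hypot(*d[:2]))
y=np.arctan2(d[1],d[0]); m=A.mean(0); h=np.hypot(*d[:2])/2
# +x = upper end in top view
fit([("top",T(118,308),(55,20,30)),("top",T(192,331),(55,-20,30)),("top",T(130,528),(-55,-20,30)),("top",T(58,508),(-55,20,30)),
 ("side",S(204,348),(55,20,30)),("side",S(264,304),(55,-20,30)),("side",S(476,403),(-55,-20,30)),("side",S(424,450),(-55,20,30)),
 ("top",T(140,362),(h,0,30)),("top",T(106,472),(-h,0,30)),("side",S(279,342),(h,0,30)),("side",S(400,399),(-h,0,30))],[m[0],m[1],y])
B=onz("top",[T(385,142),T(493,127)],50); print(B.round(1)); e=B[0]-B[1]
y=np.arctan2(e[1],e[0])-np.pi/2; hb=np.hypot(*e[:2])/2; print("hb",hb)
m=B.mean(0)-63*np.array([np.cos(y),np.sin(y),0])
fit([("top",T(385,142),(63,hb,50)),("top",T(493,127),(63,-hb,50)),("side",S(152,111),(63,hb,50)),("side",S(184,57),(63,-hb,50)),
 ("top",T(400,463),(-100,45,6)),("top",T(558,440),(-100,-45,6)),("side",S(478,258),(-100,45,0)),
 ("top",T(382,167),(50,34,50)),("top",T(505,150),(50,-34,50)),("top",T(503,108),(76,-34,50)),("top",T(376,125),(76,34,50))],[m[0],m[1],y])
E
python3 fit.py
```

```text
barscrewA [473.5 289.7  29.5] 3.0
barscrewB [416.3 306.6  29.2] 3.3
cornerB-left? [398.1 331.5  27.8] 2.0
cornerB r [388.1 294.1  26.6] 2.3
bridge L [586.8 162.3  49.6] 2.7
bridge R [594.5 105.8  50.6] 3.3
mouth L [423.4 154.2   1.4] 2.1
floor screw [463.1 155.2   6.2] 3.1
[[475.  290.   30. ]
 [417.9 306.9  30. ]]
screw dist 59.53759185271223
[ 4.445483e+02  2.983282e+02 -2.894000e-01] [[0.1, 0.1], [-0.2, -0.1], [-0.5, 1.8], [-1.0, 0.9], [-1.3, -1.7], [-1.4, -1.4], [0.4, -1.1], [-0.5, -0.4], [0.1, 1.1], [0.0, 1.1], [-0.6, -0.2], [-0.8, -0.4]]
[[588.1 162.7  50. ]
 [596.2 106.2  50. ]]
hb 28.5756277326105
[5.284439e+02 1.246496e+02 1.412000e-01] [[0.5, 0.7], [0.6, 0.8], [-0.5, -0.4], [-0.8, -0.1], [-1.1, 0.3], [1.5, -0.1], [-0.5, 0.7], [-0.5, 0.9], [1.2, 0.7], [-0.6, -1.1], [-1.0, -1.0]]
```

```bash
cat > to.py <<'E'
import sys
from h import *
from scipy.spatial.transform import Rotation as Ro
BAR=(444.5,298.3,-.2894); BED=(528.4,124.6,.1412)
def pt(f,x,y=0):
    c,s=np.cos(f[2]),np.sin(f[2]); return f[0]+c*x-s*y,f[1]+s*x+c*y
def delta(f,x,y,z,yaw=None):
    s=ctrl.read_state(); R=Ro.from_euler("xyz",s["tool_rot"])
    T=np.array([*pt(f,x,y),z]); Rt=Ro.from_euler("xyz",[np.pi,0,(f[2]+np.pi) if yaw is None else yaw])
    print("t",s["clock"],"world",T.round(1),"tool delta",R.inv().apply(T-s["eef_pos"]).round(1),"rotvec",(R.inv()*Rt).as_rotvec().round(3))
def where(f):
    s=ctrl.read_state(); p=s["eef_pos"]; c,n=np.cos(f[2]),np.sin(f[2]); d=p[:2]-np.array(f[:2])
    print("local",(c*d[0]+n*d[1]).round(1),(-n*d[0]+c*d[1]).round(1),p[2].round(1),"F",s["force"].round(1),"w",s["width"].round(1))
E
python3 -c "
from to import *
delta(BAR,51,0,60)"
```

```text
t 0.1 world [493.4 283.7  60. ] tool delta [-394.6 -239.   132.2] rotvec [-0.002  0.     0.007]
```
Path: xy at z 190 then descend. 9 rows of ~-44,-26.5. "at most 50 mm" total norm per row; sqrt(44²+26.5²)=51 → 10 rows -39.5,-23.9; joint limit might shorten. "what a row does not reach is not made up". Then correct.

The manual's scale: shifts go in shares of 50 mm and turns go in units of 0.1 rad. Converting my numbers, 10 mm is 0.2, 5 mm is 0.1, 0.007 rad is 0.07.

```bash
python3 nudge.py '[[-0.72, -0.434, 0, 0, 0, 0.07, 0], [-0.72, -0.434, 0, 0, 0, 0, 0], [-0.72, -0.434, 0.1, 0, 0, 0, 0], [-0.72, -0.434, 0.2, 0, 0, 0, 0], [-0.72, -0.434, 0.2, 0, 0, 0, 0], [-0.72, -0.434, 0.2, 0, 0, 0, 0], [-0.72, -0.434, 0.3, 0, 0, 0, 0], [-0.72, -0.434, 0.3, 0, 0, 0, 0], [-0.72, -0.434, 0.3, 0, 0, 0, 0], [-0.72, -0.434, 0.3, 0, 0, 0, 0], [-0.68, -0.44, 0.1, 0, 0, 0, 0], [0, 0, 0, 0, 0, 0, 0]]'; python3 -c "
from to import *
delta(BAR,51,0,34);where(BAR)"
```

```text
clock: 1.3
eef_pos: [495.0, 275.0, 91.3]
tool_rot: [-3.137, 0.002, 2.841]
force: [-0.0, 0.4, -0.1]
width: 0.2
gripper_force: 0.0
t 1.3 world [493.4 283.7  34. ] tool delta [ 4.3  8.2 57.3] rotvec [-0.005  0.002 -0.011]Traceback (most recent call last):
  File "<string>", line 3, in <module>
    delta(BAR,51,0,34);where(BAR)
                       ~~~~~^^^^^
  File "to.py", line 13, in where
    print("local",(c*d[0]+n*d[1]).round(1),(-n*d[0]+c*d[1]).round(1),p[2].round(1),"F",s["force"].round(1),"w",s["width"].round(1))
                                                                                                               ^^^^^^^^^^^^^^^^
AttributeError: 'float' object has no attribute 'round'
```

```bash
sed -i 's/s\["width"\].round(1)/round(s["width"],1)/' to.py; python3 nudge.py '[[0, 0, 0, 0, 0, 0, 0], [0, 0, 0, 0, 0, 0, 0]]'; python3 -c "
from to import *
delta(BAR,51,0,34);where(BAR)"
```

```text
clock: 1.5
eef_pos: [489.9, 284.0, 92.6]
tool_rot: [3.141, -0.001, 2.853]
force: [-0.5, 0.4, -0.3]
width: 0.3
gripper_force: 0.0
t 1.5 world [493.4 283.7  34. ] tool delta [-3.5  0.7 58.5] rotvec [ 0.001 -0.001  0.001]
local 47.6 -0.7 92.6 F [-0.5  0.4 -0.3] w 0.3
```

Converted, 20 mm is 0.4, 10 mm is 0.2.

```bash
python3 nudge.py '[[-0.02, 0.008, 0.4, 0, 0, 0, 0], [-0.02, 0.006, 0.4, 0, 0, 0, 0], [0, 0, 0.2, 0, 0, 0, 0], [0, 0, 0.08, 0, 0, 0, 0], [0, 0, 0, 0, 0, 0, 0], [0, 0, 0, 0, 0, 0, 0], [0, 0, 0, 0, 0, 0, 0]]'; python3 -c "
from to import *
where(BAR)"
```

```text
clock: 2.2
eef_pos: [493.4, 283.3, 39.4]
tool_rot: [3.14, 0.001, 2.852]
force: [0.9, 0.4, 0.1]
width: -0.2
gripper_force: 0.0
local 51.2 -0.4 39.4 F [0.9 0.4 0.1] w -0.2
```

Close above the +x end; now small steps down.

```bash
python3 nudge.py '[[0, 0, 0.06, 0, 0, 0, 0], [0, 0, 0.04, 0, 0, 0, 0], [0, 0, 0.04, 0, 0, 0, 0], [0, 0, 0.02, 0, 0, 0, 0], [0, 0, 0, 0, 0, 0, 0]]'; python3 nudge.py '[[0, 0, 0.02, 0, 0, 0, 0], [0, 0, 0, 0, 0, 0, 0]]';python3 nudge.py '[[0, 0, 0.02, 0, 0, 0, 0], [0, 0, 0, 0, 0, 0, 0]]'
```

```text
clock: 2.7
eef_pos: [492.8, 282.8, 30.3]
tool_rot: [-3.141, -0.0, 2.852]
force: [-0.4, -0.5, 0.2]
width: 0.4
gripper_force: 0.0
clock: 2.9
eef_pos: [492.9, 282.8, 29.5]
tool_rot: [-3.141, -0.0, 2.852]
force: [-0.3, 0.2, 0.3]
width: -0.2
gripper_force: 0.0
clock: 3.1
eef_pos: [492.9, 282.8, 28.5]
tool_rot: [-3.142, -0.0, 2.852]
force: [0.2, -0.0, 0.0]
width: 0.1
gripper_force: 0.0
```

```bash
for i in 1 2 3; do python3 nudge.py '[[0, 0, 0.014, 0, 0, 0, 0], [0, 0, 0, 0, 0, 0, 0]]' | sed -n '2p;4p'; done
```

```text
eef_pos: [492.9, 282.9, 27.8]
force: [-0.6, -0.1, -0.5]
eef_pos: [492.9, 282.8, 27.1]
force: [0.1, 1.2, -0.2]
eef_pos: [492.9, 282.9, 26.4]
force: [-0.0, -0.5, -0.7]
```

Run:
```python
from h import *
a=ctrl.get_image("top")[200:330,190:330]; b=ctrl.get_image("side")[190:320,240:380]
print(proj("side",[493,283,26.4]),proj("top",[493,283,26.4]))
f=lambda i:cv2.convertScaleAbs(cv2.resize(i,(392,364),interpolation=2),alpha=1.6)
cv2.imwrite("pics/touch1.png",np.hstack([f(a),f(b)]))
```

```text
[[292.75369894 247.94582082]] [[250.41727264 246.57189561]]
```

View pics/touch1.png

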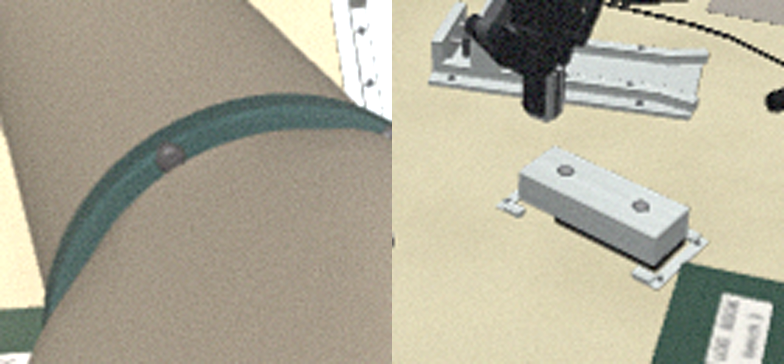

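The side half shows the shut fingertips at full-image px (294.5,232), clear of the bar and apparently beyond it. They should project to (293,248), so I'll check where that ray goes.

```bash
python3 - <<'E'
from to import *
for z in (0,10,20,26.4,40,60): print(z,onz("side",[(294.6,232)],z).round(1))
print("bed proj",proj("side",[[*pt(BED,50,34),50]]),"base",proj("side",[0,0,0]),proj("top",[[0,0,0],[300,0,0]]))
for n in("side","top"):
    K,d,R,t=cal(n); print(n,(-R.T@t).round(0))
E
for i in 1; do python3 nudge.py '[[0, 0, -0.2, 0, 0, 0, 0], [0, 0, 0, 0, 0, 0, 0]]' | sed -n '2p;4p'; done
```

```text
0 [[524.1 193.1   0. ]]
10 [[518.7 207.3  10. ]]
20 [[513.3 221.5  20. ]]
26.4 [[509.8 230.6  26.4]]
40 [[502.4 249.9  40. ]]
60 [[491.6 278.3  60. ]]
bed proj [[278.43900581 201.18082952]] base [[563.32843958 238.4688715 ]] [[406.51225516 517.8698713 ]
 [407.36693417 354.44835072]]
side [264. 876. 481.]
top [401. 222. 894.]
eef_pos: [493.9, 283.4, 37.8]
force: [0.4, -0.3, -0.0]
```

Run:
```python
from h import *
b=ctrl.get_image("side")[120:300,230:430]
s=ctrl.read_state(); print(s["eef_pos"],s["tool_rot"],proj("side",s["eef_pos"]))
cv2.imwrite("pics/touch2.png",cv2.convertScaleAbs(cv2.resize(b,(600,540),interpolation=2),alpha=2.2,beta=20))
```

```text
[493.72038698 283.28937508  37.47813617] [3.14011565e+00 1.31757747e-03 2.85171888e+00] [[292.40994394 243.12761226]]
```

View pics/touch2.png

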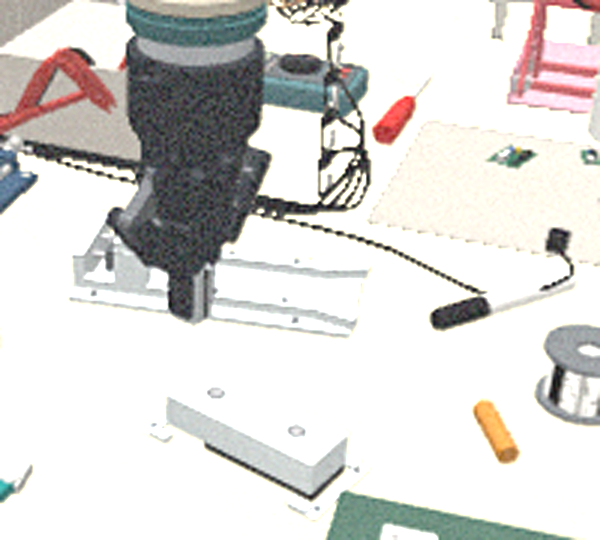

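The fingertips show at full-image px (292,227), but the reported TCP projects to (292,243). The column agrees, so the real tips stand about 33 mm higher than reported. I'll keep descending in small steps and watch the force.

Converted, 5 mm is 0.1, 3 mm is 0.06.

```bash
python3 nudge.py '[[0, 0, 0.1, 0, 0, 0, 0], [0, 0, 0.1, 0, 0, 0, 0], [0, 0, 0.06, 0, 0, 0, 0], [0, 0, 0.04, 0, 0, 0, 0], [0, 0, 0.04, 0, 0, 0, 0], [0, 0, 0.04, 0, 0, 0, 0], [0, 0, 0, 0, 0, 0, 0]]' | sed -n '2p;4p'; python3 nudge.py '[[0, 0, 0.04, 0, 0, 0, 0], [0, 0, 0.04, 0, 0, 0, 0], [0, 0, 0, 0, 0, 0, 0]]' | sed -n '2p;4p'; python3 nudge.py '[[0, 0, 0.04, 0, 0, 0, 0], [0, 0, 0.04, 0, 0, 0, 0], [0, 0, 0, 0, 0, 0, 0]]' | sed -n '2p;4p'
python3 - <<'E'
from h import *
b=ctrl.get_image("side")[160:300,230:430]
s=ctrl.read_state(); print(proj("side",s["eef_pos"]))
cv2.imwrite("pics/touch3.png",cv2.convertScaleAbs(cv2.resize(b,(600,420),interpolation=2),alpha=2))
E
```

```text
eef_pos: [492.8, 282.8, 17.2]
force: [-0.3, -0.3, -0.7]
eef_pos: [492.8, 282.8, 13.3]
force: [-0.3, -0.1, -0.1]
eef_pos: [492.8, 282.8, 9.2]
force: [-0.4, -0.1, -0.3]
[[292.77342846 255.19291053]]
```

View pics/touch3.png

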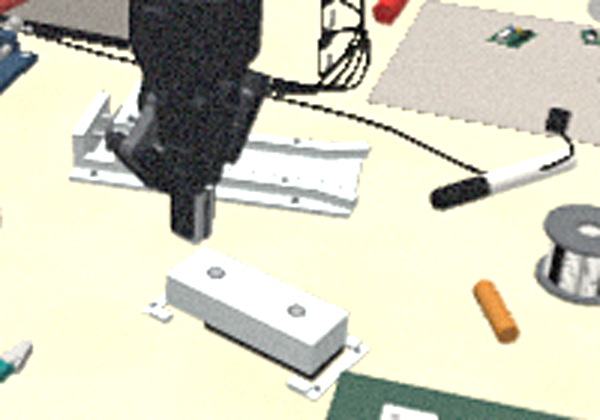

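The tips show at px (293,239) against a predicted (293,255). The 16 px offset hasn't changed, and they are still clear of the bar. Continuing down.

Converted, 2 mm is 0.04.

```bash
python3 nudge.py '[[0, 0, 0.04, 0, 0, 0, 0], [0, 0, 0.04, 0, 0, 0, 0], [0, 0, 0, 0, 0, 0, 0]]' | sed -n '2p;4p'; for i in 1 2 3 ; do  python3 nudge.py '[[0, 0, 0.02, 0, 0, 0, 0], [0, 0, 0, 0, 0, 0, 0]]' | sed -n '2p;4p'; done
```

```text
eef_pos: [492.7, 282.8, 5.2]
force: [-0.7, -0.4, 1.1]
eef_pos: [492.9, 282.9, 4.4]
force: [0.0, -1.3, -0.1]
eef_pos: [492.9, 282.8, 3.4]
force: [1.1, -0.1, 0.4]
eef_pos: [492.9, 282.8, 2.4]
force: [-0.5, -0.2, -0.1]
```

```bash
for i in 1 2 3 4; do  python3 nudge.py '[[0, 0, 0.02, 0, 0, 0, 0], [0, 0, 0, 0, 0, 0, 0]]' | sed -n '2p;4p'; done
```

```text
eef_pos: [492.8, 282.8, 1.4]
force: [-0.0, -0.0, -0.9]
eef_pos: [492.9, 282.8, 0.4]
force: [0.2, -0.2, -0.2]
eef_pos: [492.9, 282.8, -0.6]
force: [-0.3, 0.1, -0.2]
eef_pos: [492.9, 282.8, -1.6]
force: [-0.4, -0.1, -0.5]
```

```bash
for i in 1 2 3 4 5; do  python3 nudge.py '[[0, 0, 0.016, 0, 0, 0, 0], [0, 0, 0, 0, 0, 0, 0]]' | sed -n '2p;4p'; done
```

```text
eef_pos: [492.9, 282.9, -2.4]
force: [-0.7, 0.5, 0.0]
eef_pos: [492.9, 282.9, -3.2]
force: [-0.6, -0.6, -0.7]
eef_pos: [492.9, 282.9, -4.0]
force: [-0.0, 0.5, -0.8]
eef_pos: [492.9, 282.9, -4.8]
force: [0.3, -1.0, -0.6]
eef_pos: [492.9, 282.8, -5.6]
force: [0.5, 0.5, 1.2]
```

```bash
for i in 1 2 3 4; do  python3 nudge.py '[[0, 0, 0.012, 0, 0, 0, 0], [0, 0, 0, 0, 0, 0, 0]]' | sed -n '2p;4p'; done
```

```text
eef_pos: [492.9, 282.8, -6.2]
force: [0.2, 0.1, 0.3]
eef_pos: [492.9, 282.8, -6.8]
force: [0.1, -0.7, -0.3]
eef_pos: [492.9, 282.9, -7.4]
force: [0.5, 0.8, -0.5]
eef_pos: [492.9, 282.9, -8.0]
force: [0.2, 0.2, -0.1]
```

```bash
for i in 1 2 3 4 5; do  python3 nudge.py '[[0, 0, 0.016, 0, 0, 0, 0], [0, 0, 0, 0, 0, 0, 0]]' | sed -n '2p;4p'; done
```

```text
eef_pos: [493.1, 282.9, -8.6]
force: [0.1, 0.4, 2.2]
eef_pos: [493.7, 282.8, -9.2]
force: [0.7, -1.0, 4.3]
eef_pos: [494.5, 282.6, -9.7]
force: [1.9, -1.0, 5.8]
eef_pos: [495.2, 282.5, -10.3]
force: [3.1, -1.7, 5.4]
eef_pos: [495.9, 282.3, -10.9]
force: [4.0, -3.3, 6.6]
```

The +x end first resists at a reported z of about -8.3, so the tips sit about 38 mm above the reported TCP. It then sinks 2.6 mm at 6.6 N, pulling outward, so it gives. I'll check the other end.

Converted, -10 mm is -0.2, -5 mm is -0.1.

```bash
python3 nudge.py '[[0, 0, -0.06, 0, 0, 0, 0], [0, 0, -0.1, 0, 0, 0, 0], [0, 0, -0.2, 0, 0, 0, 0], [0.1, 0, 0, 0, 0, 0, 0], [0.4, 0, 0, 0, 0, 0, 0], [0.5, 0, 0, 0, 0, 0, 0], [0.5, 0, 0, 0, 0, 0, 0], [0.4, 0, 0, 0, 0, 0, 0], [0.1, 0, 0, 0, 0, 0, 0], [0, 0, 0, 0, 0, 0, 0], [0, 0, 0, 0, 0, 0, 0], [0, 0, 0, 0, 0, 0, 0]]' | sed -n '2p;4p'; python3 -c "
from to import *
where(BAR); delta(BAR,-50,0,-6)"
```

```text
eef_pos: [398.6, 311.1, 6.2]
force: [0.2, -0.7, 0.7]
local -47.6 -0.9 6.2 F [ 0.2 -0.7  0.7] w 0.0
t 11.1 world [396.6 312.6  -6. ] tool delta [ 2.4  0.8 12.2] rotvec [ 0.001  0.001 -0.002]
```

```bash
python3 nudge.py '[[0.04, 0.016, 0.08, 0, 0, 0, 0], [0, 0, 0.08, 0, 0, 0, 0], [0, 0, 0.06, 0, 0, 0, 0], [0, 0, 0.02, 0, 0, 0, 0], [0, 0, 0, 0, 0, 0, 0]]' | sed -n '2p;4p'; for i in 1 2 3 4 5; do  python3 nudge.py '[[0, 0, 0.016, 0, 0, 0, 0], [0, 0, 0, 0, 0, 0, 0]]' | sed -n '2p;4p'; done
```

```text
eef_pos: [395.3, 312.6, -6.2]
force: [0.4, 0.6, 0.2]
eef_pos: [395.5, 312.8, -6.7]
force: [0.1, 0.1, -0.0]
eef_pos: [395.4, 312.8, -7.5]
force: [-0.7, 0.5, -0.0]
eef_pos: [395.4, 312.8, -8.4]
force: [0.7, -0.3, -0.3]
eef_pos: [395.5, 312.8, -8.6]
force: [0.3, -0.6, 5.9]
eef_pos: [395.5, 312.9, -8.7]
force: [-2.9, -1.6, 14.7]
```

The -x end takes 14.7 N and moves less than 0.3 mm, so it stands firm. The undercut end is +x, the end away from the robot. Next: lift, open, and move over the middle of the bar.

Converted, -8 mm is -0.16, -15 mm is -0.3.

```bash
python3 nudge.py '[[0, 0, -0.06, 0, 0, 0, 0], [0, 0, -0.16, 0, 0, 0, 0], [0, 0, -0.2, 0, 0, 0, 85], [-0.2, 0, 0, 0, 0, 0, 85], [-0.3, 0, 0, 0, 0, 0, 85], [-0.3, 0, 0, 0, 0, 0, 85], [-0.06, 0, 0, 0, 0, 0, 85], [0, 0, 0, 0, 0, 0, 85], [0, 0, 0, 0, 0, 0, 85], [0, 0, 0, 0, 0, 0, 85]]' | sed -n '2p;4,5p'; python3 -c "
from to import *
where(BAR); delta(BAR,-8,0,-27)"
```

```text
eef_pos: [435.8, 300.6, 10.9]
force: [0.1, -0.2, -0.3]
width: 85.2
local -9.0 -0.2 10.9 F [ 0.1 -0.2 -0.3] w 85.2
t 13.6 world [436.8 300.6 -27. ] tool delta [-1.   0.3 37.9] rotvec [-0.    -0.001  0.   ]
```

Converted, 10 mm is 0.2, 8 mm is 0.16.

```bash
python3 nudge.py '[[0, 0, 0.16, 0, 0, 0, 85], [0, 0, 0.2, 0, 0, 0, 85], [0, 0, 0.2, 0, 0, 0, 85], [0, 0, 0.14, 0, 0, 0, 85], [0, 0, 0.05, 0, 0, 0, 85], [0, 0, 0, 0, 0, 0, 85], [0, 0, 0, 0, 0, 0, 85], [0, 0, 0, 0, 0, 0, 85]]' | sed -n '2p;4,5p'; python3 nudge.py '[[0, 0, 0, 0, 0, 0, 0], [0, 0, 0, 0, 0, 0, 0], [0, 0, 0, 0, 0, 0, 0], [0, 0, 0, 0, 0, 0, 0], [0, 0, 0, 0, 0, 0, 0], [0, 0, 0, 0, 0, 0, 0], [0, 0, 0, 0, 0, 0, 0], [0, 0, 0, 0, 0, 0, 0]]'
```

```text
eef_pos: [436.9, 300.7, -26.1]
force: [1.0, 0.3, -0.6]
width: 84.9
clock: 15.2
eef_pos: [436.8, 300.6, -25.9]
tool_rot: [3.141, 0.0, 2.852]
force: [-0.9, -0.4, 5.5]
width: 38.5
gripper_force: 61.4
```

```bash
python3 nudge.py '[[0, 0, -0.06, 0, 0, 0, 0], [0, 0, -0.14, 0, 0, 0, 0], [0, 0, -0.24, 0, 0, 0, 0], [0, 0, -0.3, 0, 0, 0, 0], [0, 0, -0.2, 0, 0, 0, 0], [0, 0, -0.06, 0, 0, 0, 0], [0, 0, 0, 0, 0, 0, 0], [0, 0, 0, 0, 0, 0, 0]]' | sed -n '2p;4,6p'; python3 -c "
from to import *
where(BAR); delta(BED,-46,0,24)"
```

```text
eef_pos: [436.4, 300.3, 23.4]
force: [-0.8, 0.3, -2.9]
width: 38.7
gripper_force: 60.6
local -8.4 -0.4 23.4 F [-0.8  0.3 -2.9] w 38.7
t 16.0 world [482.9 118.1  24. ] tool delta [ -96.6 -161.3   -0.6] rotvec [-0.    -0.    -0.431]
```

Converted, -5 mm is -0.1, -33 mm is -0.66, -0.1 rad is -1.

```bash
python3 nudge.py '[[-0.1, -0.16, 0, 0, 0, 0, 0], [-0.24, -0.4, 0, 0, 0, 0, 0], [-0.34, -0.58, 0, 0, 0, 0, 0], [-0.4, -0.66, 0, 0, 0, 0, 0], [-0.38, -0.64, 0, 0, 0, 0, 0], [-0.28, -0.46, 0, 0, 0, 0, 0], [-0.14, -0.24, 0, 0, 0, 0, 0], [-0.052, -0.086, 0, 0, 0, 0, 0], [0, 0, 0, 0, 0, -0.5, 0], [0, 0, 0, 0, 0, -1, 0], [0, 0, 0, 0, 0, -1, 0], [0, 0, 0, 0, 0, -1, 0]]' >/dev/null;  python3 nudge.py '[[0, 0, 0, 0, 0, -0.6, 0], [0, 0, 0, 0, 0, -0.21, 0], [0, 0, 0, 0, 0, 0, 0], [0, 0, 0, 0, 0, 0, 0], [0, 0, 0, 0, 0, 0, 0]]' | sed -n '2p;4,6p'
python3 - <<'E'
from to import *
where(BED); delta(BED,-46,0,24)
t=ctrl.get_image("top")[150:300,290:390];b=ctrl.get_image("side")[150:270,230:390]
f=lambda i:cv2.convertScaleAbs(cv2.resize(i,None,fx=3,fy=3,interpolation=2),alpha=1.5)
t,b=f(t),f(b); b=cv2.copyMakeBorder(b,0,t.shape[0]-b.shape[0],0,0,0)
cv2.imwrite("pics/over.png",np.hstack([t,b]))
E
```

```text
eef_pos: [483.0, 118.5, 23.5]
force: [1.1, 0.1, -2.6]
width: 38.7
gripper_force: 60.7
local -45.8 0.3 23.5 F [ 1.1  0.1 -2.6] w 38.7
t 17.7 world [482.9 118.1  24. ] tool delta [ 0.2 -0.3 -0.5] rotvec [-0. -0. -0.]
```

View pics/over.png

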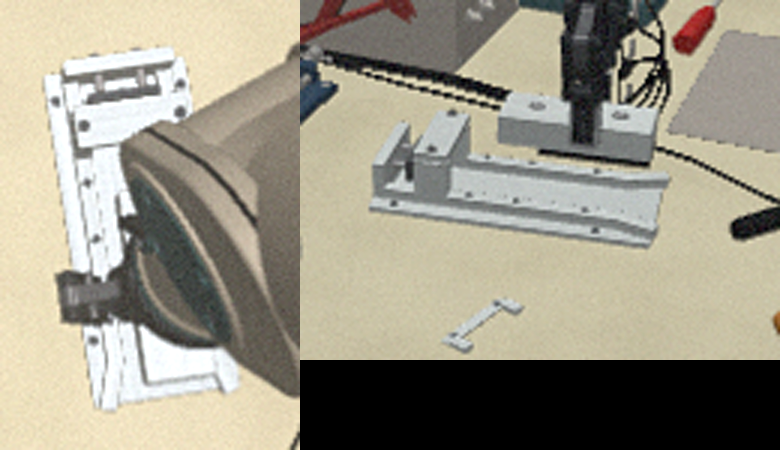

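The bar is held level over the bed, with the foot (black) at the rear or mouth end and the undercut toward the bridge. Its rear-left top corner is at top px (339,277), and the rear corners in the side view are at (348,195) and (350,186). Checking the alignment numerically.

Run:
```python
from to import *
z=79
print(proj("top",[[*pt(BED,-93,20),z]]).round(1),"meas 339 277.3; bed y at meas:")
for n,uv in(("top",(339,277.3)),("side",(348.3,195)),("side",(350,185.7)),("side",(296.7,190.5))):
    p=onz(n,[uv],z)[0]; d=p[:2]-BED[:2]; c,s=np.cos(BED[2]),np.sin(BED[2]); print(n,(c*d[0]+s*d[1]).round(1),(-s*d[0]+c*d[1]).round(1))
```

```text
[[339.2 279.1]] meas 339 277.3; bed y at meas:
top -90.0 19.9
side -96.3 22.6
side -94.7 -20.7
side 11.1 30.0
```

Aligned within about 1 mm across. Lowering, with about 43 mm expected.

```bash
python3 nudge.py '[[0, 0, 0.1, 0, 0, 0, 0], [0, 0, 0.2, 0, 0, 0, 0], [0, 0, 0.2, 0, 0, 0, 0], [0, 0, 0.14, 0, 0, 0, 0], [0, 0, 0.08, 0, 0, 0, 0], [0, 0, 0.04, 0, 0, 0, 0], [0, 0, 0, 0, 0, 0, 0], [0, 0, 0, 0, 0, 0, 0]]' | sed -n '2p;4p'; for i in 1 2 3 4; do python3 nudge.py '[[0, 0, 0.02, 0, 0, 0, 0], [0, 0, 0, 0, 0, 0, 0]]'| sed -n '2p;4p'; done
```

```text
eef_pos: [483.3, 118.4, -14.2]
force: [-1.0, 0.1, -2.4]
eef_pos: [483.3, 118.3, -15.2]
force: [-0.3, -0.7, -2.1]
eef_pos: [483.1, 118.3, -16.4]
force: [0.3, 0.4, -2.2]
eef_pos: [483.1, 118.3, -17.5]
force: [0.4, -0.8, -1.1]
eef_pos: [483.0, 118.3, -18.5]
force: [-0.3, -0.1, -2.4]
```

```bash
for i in 1 2 3; do python3 nudge.py '[[0, 0, 0.014, 0, 0, 0, 0], [0, 0, 0, 0, 0, 0, 0]]'| sed -n '2p;4p'; done
```

```text
eef_pos: [483.0, 118.3, -19.2]
force: [0.3, -0.3, -1.9]
eef_pos: [483.2, 118.3, -19.8]
force: [0.6, -0.1, -2.5]
eef_pos: [483.1, 118.3, -19.9]
force: [-1.0, 0.5, 5.2]
```

The bar is on the floor. Release, lift, go behind the rear end and shut.

```bash
python3 nudge.py '[[0, 0, 0, 0, 0, 0, 85], [0, 0, 0, 0, 0, 0, 85], [0, 0, 0, 0, 0, 0, 85], [0, 0, 0, 0, 0, 0, 85], [0, 0, -0.1, 0, 0, 0, 85], [0, 0, -0.3, 0, 0, 0, 85], [0, 0, -0.3, 0, 0, 0, 85], [0.1, 0, -0.1, 0, 0, 0, 50], [0.4, 0, 0, 0, 0, 0, 0], [0.5, 0, 0, 0, 0, 0, 0], [0.32, 0, 0, 0, 0, 0, 0], [0.1, 0, 0, 0, 0, 0, 0]]' | sed -n '2p;4,5p';  python3 nudge.py '[[0, 0, 0, 0, 0, 0, 0], [0, 0, 0, 0, 0, 0, 0], [0, 0, 0, 0, 0, 0, 0]]' | sed -n '2p;4,5p'
python3 - <<'E'
from to import *
where(BED); delta(BED,-118,0,-14)
t=ctrl.get_image("top")[150:300,290:390];b=ctrl.get_image("side")[150:270,230:390]
f=lambda i:cv2.convertScaleAbs(cv2.resize(i,None,fx=3,fy=3,interpolation=2),alpha=1.5)
t,b=f(t),f(b); b=cv2.copyMakeBorder(b,0,t.shape[0]-b.shape[0],0,0,0)
cv2.imwrite("pics/laid.png",np.hstack([t,b]))
E
```

```text
eef_pos: [410.1, 107.7, 19.5]
force: [-0.5, -0.4, -0.8]
width: 12.3
eef_pos: [414.1, 108.7, 19.5]
force: [0.7, 0.1, 0.6]
width: -0.3
local -115.4 0.3 19.5 F [0.7 0.1 0.6] w -0.3
t 21.5 world [411.6 108.  -14. ] tool delta [ 2.7 -0.3 33.5] rotvec [ 0.     0.001 -0.   ]
```

View pics/laid.png

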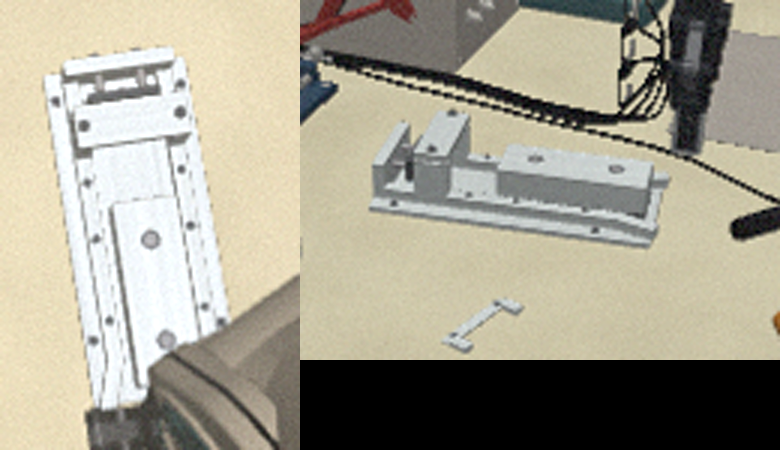

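The bar lies between the rails with its screws at top px (340,230) and (345.3,263.3). I'm working out its exact place.

```bash
python3 - <<'E'
from to import *
for n,uv in(("top",(340,230)),("top",(345.3,263.3)),("side",(308.7,203)),("side",(335.7,206.3))):
    p=onz(n,[uv],36)[0]; d=p[:2]-BED[:2]; c,s=np.cos(BED[2]),np.sin(BED[2]); print(n,(c*d[0]+s*d[1]).round(1),(-s*d[0]+c*d[1]).round(1))
E
python3 nudge.py '[[0.06, -0.006, 0.1, 0, 0, 0, 0], [0.04, 0, 0.2, 0, 0, 0, 0], [0, 0, 0.2, 0, 0, 0, 0], [0, 0, 0.14, 0, 0, 0, 0], [0, 0, 0.03, 0, 0, 0, 0], [0, 0, 0, 0, 0, 0, 0], [0, 0, 0, 0, 0, 0, 0], [0, 0, 0, 0, 0, 0, 0]]'| sed -n '2p;4,5p'; python3 -c "
from to import *
where(BED)"
```

```text
top -6.6 0.1
top -66.2 0.1
side -10.0 0.8
side -69.7 0.3
eef_pos: [408.0, 106.9, -11.3]
force: [0.2, 0.3, -0.5]
width: 0.1
local -121.7 -0.6 -11.3 F [ 0.2  0.3 -0.5] w 0.1
```

```bash
python3 nudge.py '[[-0.08, -0.01, 0, 0, 0, 0, 0], [-0.12, 0, 0.02, 0, 0, 0, 0], [-0.06, 0, 0, 0, 0, 0, 0], [-0.04, 0, 0, 0, 0, 0, 0], [-0.04, 0, 0, 0, 0, 0, 0], [-0.04, 0, 0, 0, 0, 0, 0], [-0.04, 0, 0, 0, 0, 0, 0], [-0.04, 0, 0, 0, 0, 0, 0], [-0.04, 0, 0, 0, 0, 0, 0], [-0.04, 0, 0, 0, 0, 0, 0], [0, 0, 0, 0, 0, 0, 0]]'| sed -n '1,2p;4,5p'; python3 nudge.py '[[-0.04, 0, 0, 0, 0, 0, 0], [-0.04, 0, 0, 0, 0, 0, 0], [-0.04, 0, 0, 0, 0, 0, 0], [-0.04, 0, 0, 0, 0, 0, 0], [-0.04, 0, 0, 0, 0, 0, 0], [-0.04, 0, 0, 0, 0, 0, 0], [-0.04, 0, 0, 0, 0, 0, 0], [-0.04, 0, 0, 0, 0, 0, 0], [-0.04, 0, 0, 0, 0, 0, 0], [-0.04, 0, 0, 0, 0, 0, 0]]'| sed -n '1,2p;4,5p'
python3 - <<'E'
from to import *
where(BED)
cv2.imwrite("pics/mid.png",ctrl.get_image("top"))
E
```

```text
clock: 23.5
eef_pos: [435.5, 110.4, -12.7]
force: [0.1, -0.2, -0.4]
width: -0.3
clock: 24.5
eef_pos: [454.3, 112.9, -12.8]
force: [-3.7, -0.2, 3.1]
width: -0.6
local -75.0 -1.2 -12.8 F [-3.7 -0.2  3.1] w -0.6
```

```bash
cat > trk.py <<'E'
from to import *
L=cv2.imread("pics/laid.png"); tm=L[146:172,522:550]
def bed(n,uv,z):
    d=onz(n,[uv],z)[0][:2]-BED[:2]; c,s=np.cos(BED[2]),np.sin(BED[2]); return (c*d[0]+s*d[1]).round(1),(-s*d[0]+c*d[1]).round(1)
def trk():
    b=cv2.convertScaleAbs(cv2.resize(ctrl.get_image("side")[150:270,230:390],None,fx=3,fy=3,interpolation=2),alpha=1.5)
    m=cv2.matchTemplate(b,tm,cv2.TM_CCOEFF_NORMED)
    for _ in range(4):
        _,v,_,(x,y)=cv2.minMaxLoc(m); uv=(230+(x+14)/3,150+(y+13)/3); print("screw",round(v,2),np.round(uv,1),bed("side",uv,36)); m[max(0,y-8):y+9,max(0,x-8):x+9]=-1
E
python3 -c "
from trk import *
trk()"
```

```text
screw 0.94 [322.3 205. ] (np.float64(-40.6), np.float64(2.0))
screw 0.91 [295.7 201.3] (np.float64(19.5), np.float64(0.7))
screw 0.69 [301.7 254. ] (np.float64(-35.8), np.float64(189.1))
screw 0.68 [280.3 187.7] (np.float64(69.6), np.float64(-54.7))
```

The bar has moved 29 mm straight and is centred near bed x = -8, with 43 mm to go.

The manual's scale: shifts go in shares of 50 mm and turns go in units of 0.1 rad. Converting my numbers, -2 mm is -0.04, -0.5 mm is -0.01.

```bash
python3 nudge.py '[[-0.04, 0, 0, 0, 0, 0, 0], [-0.04, -0.01, 0, 0, 0, 0, 0], [-0.04, -0.01, 0, 0, 0, 0, 0], [-0.04, 0, 0, 0, 0, 0, 0], [-0.04, 0, 0, 0, 0, 0, 0], [-0.04, 0, 0, 0, 0, 0, 0], [-0.04, 0, 0, 0, 0, 0, 0], [-0.04, 0, 0, 0, 0, 0, 0], [-0.04, 0, 0, 0, 0, 0, 0], [-0.04, 0, 0, 0, 0, 0, 0]]'| sed -n '1,2p;4,5p'; python3 nudge.py '[[-0.04, 0, 0, 0, 0, 0, 0], [-0.04, 0, 0, 0, 0, 0, 0], [-0.04, 0, 0, 0, 0, 0, 0], [-0.02, 0, 0, 0, 0, 0, 0], [-0.02, 0, 0, 0, 0, 0, 0], [-0.02, 0, 0, 0, 0, 0, 0], [0, 0, 0, 0, 0, 0, 0]]'| sed -n '1,2p;4,5p'; python3 -c "
from trk import *
where(BED);trk()"
```

```text
clock: 25.6
eef_pos: [474.3, 114.7, -12.8]
force: [-3.6, -1.2, 3.3]
width: 0.0
clock: 26.3
eef_pos: [483.5, 116.1, -12.8]
force: [-3.8, -0.5, 2.1]
width: 0.1
local -45.7 -2.1 -12.8 F [-3.8 -0.5  2.1] w 0.1
screw 0.97 [309.7 203. ] (np.float64(-12.1), np.float64(0.3))
screw 0.68 [280.3 187.7] (np.float64(69.6), np.float64(-54.7))
screw 0.68 [350.  211.3] (np.float64(-102.4), np.float64(14.1))
screw 0.67 [337.3 196.3] (np.float64(-66.6), np.float64(-45.9))
```

Converted, -1 mm is -0.02, 0.2 mm is 0.004.

```bash
python3 nudge.py '[[-0.02, 0.004, 0, 0, 0, 0, 0], [-0.02, 0.004, 0, 0, 0, 0, 0], [-0.02, 0.004, 0, 0, 0, 0, 0], [-0.02, 0.004, 0, 0, 0, 0, 0], [-0.02, 0.004, 0, 0, 0, 0, 0], [-0.02, 0.004, 0, 0, 0, 0, 0], [-0.02, 0, 0, 0, 0, 0, 0], [-0.02, 0, 0, 0, 0, 0, 0], [-0.02, 0, 0, 0, 0, 0, 0], [-0.02, 0, 0, 0, 0, 0, 0], [0, 0, 0, 0, 0, 0, 0]]'| sed -n '1,2p;4,5p'; for i in 1 2 3; do python3 nudge.py '[[-0.02, 0, 0, 0, 0, 0, 0], [0, 0, 0, 0, 0, 0, 0]]'| sed -n '2p;4p'; done; python3 -c "
from trk import *
where(BED);trk()"
```

```text
clock: 27.45
eef_pos: [493.1, 118.7, -12.9]
force: [-2.4, -1.2, 1.3]
width: -0.1
eef_pos: [493.9, 118.8, -12.9]
force: [-2.9, -0.5, 2.1]
eef_pos: [495.0, 118.9, -12.9]
force: [-3.0, -0.8, 2.0]
eef_pos: [496.0, 119.1, -12.9]
force: [-3.0, -0.5, 1.9]
local -32.9 -0.9 -12.9 F [-3.  -0.5  1.9] w -0.4
screw 0.91 [304.  202.3] (np.float64(0.7), np.float64(0.5))
screw 0.69 [280.3 188. ] (np.float64(69.2), np.float64(-53.1))
screw 0.69 [301.7 254. ] (np.float64(-35.8), np.float64(189.1))
screw 0.68 [255.3 220. ] (np.float64(81.7), np.float64(98.6))
```

Nearly home. Steps of 0.7 mm until the force rises firmly.

```bash
for i in 1 2 3 4 5; do python3 nudge.py '[[-0.014, 0, 0, 0, 0, 0, 0], [0, 0, 0, 0, 0, 0, 0]]'| sed -n '2p;4p'; done
```

```text
eef_pos: [496.5, 119.1, -12.9]
force: [-3.6, -1.2, 2.7]
eef_pos: [497.3, 119.3, -12.9]
force: [-3.3, -1.1, 2.0]
eef_pos: [498.0, 119.3, -12.9]
force: [-3.0, -1.1, 2.3]
eef_pos: [498.0, 119.3, -12.9]
force: [-5.0, 0.2, 4.5]
eef_pos: [498.0, 119.3, -12.9]
force: [-6.0, -1.9, 4.7]
```

```bash
for i in 1 2; do python3 nudge.py '[[-0.014, 0, 0, 0, 0, 0, 0], [0, 0, 0, 0, 0, 0, 0]]'| sed -n '2p;4p'; done; python3 -c "
from trk import *
where(BED);trk()
b=ctrl.get_image('side')[150:250,240:360];
cv2.imwrite('pics/home.png',cv2.convertScaleAbs(cv2.resize(b,None,fx=5,fy=5,interpolation=2),alpha=1.6))"
```

```text
eef_pos: [497.9, 119.3, -13.0]
force: [-7.7, -1.0, 7.3]
eef_pos: [497.9, 119.2, -13.0]
force: [-10.2, -1.0, 7.4]
local -30.9 -1.0 -13.0 F [-10.2  -1.    7.4] w -0.1
screw 0.93 [303.  202.3] (np.float64(2.8), np.float64(1.0))
screw 0.7 [255.3 198.3] (np.float64(110.5), np.float64(10.1))
screw 0.69 [280.3 187.7] (np.float64(69.6), np.float64(-54.7))
screw 0.68 [301.7 254. ] (np.float64(-35.8), np.float64(189.1))
```

View pics/home.png

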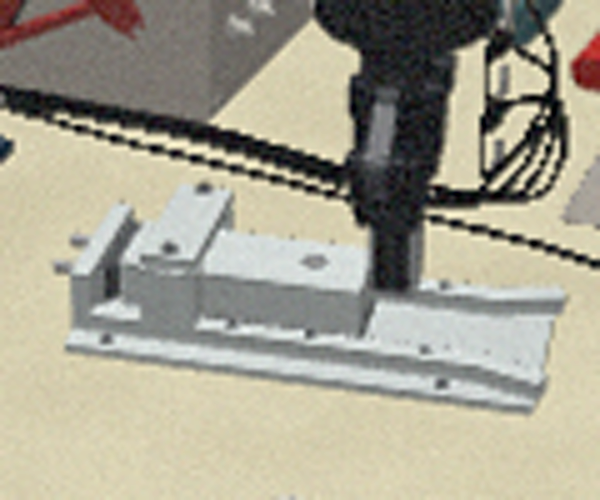

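The bar sits under the bridge with the end stop's two pins standing out behind the wall (crop (65,265) and (78,240)). It has met the hard stop, so it is home. Backing straight off, then lifting.

Converted, -5 mm is -0.1, 5 mm is 0.1.

```bash
python3 nudge.py '[[0.06, 0, 0, 0, 0, 0, 0], [0.1, 0, 0, 0, 0, 0, 0], [0.16, 0, 0, 0, 0, 0, 0], [0.1, 0, -0.1, 0, 0, 0, 0], [0, 0, -0.3, 0, 0, 0, 0], [0, 0, -0.4, 0, 0, 0, 0], [0, 0, -0.5, 0, 0, 0, 0], [0, 0, -0.4, 0, 0, 0, 0], [0, 0, -0.1, 0, 0, 0, 0], [0, 0, 0, 0, 0, 0, 0], [0, 0, 0, 0, 0, 0, 0], [0, 0, 0, 0, 0, 0, 0]]'| sed -n '1,2p;4p'; python3 -c "
from trk import *
trk()"
```

```text
clock: 30.8
eef_pos: [479.4, 116.6, 76.2]
force: [-0.4, 1.1, 0.1]
screw 0.92 [303.  202.3] (np.float64(2.8), np.float64(1.0))
screw 0.71 [255.3 198.3] (np.float64(110.5), np.float64(10.1))
screw 0.69 [301.7 254. ] (np.float64(-35.8), np.float64(189.1))
screw 0.68 [350.  211.3] (np.float64(-102.4), np.float64(14.1))
```

The bar stayed put after I let go (same screw pixel), and the robot is clear.

```bash
python3 -c "
from cell import ctrl
print(ctrl.finish_job())"
```

```text
the job is handed in; nothing more can be done
None
```

I felt that the bar's far (+x) end was the undercut one, laid the bar in the bed and pushed it undercut end first under the bridge until it met the hard stop with the end stop in. It stayed there when I backed off, and I handed the job in at about 31 s; no verdict was printed.

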